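# Work a jammed bench pin loose and lay it in the tray

## Robot

A 6-joint arm with a two-finger parallel gripper is mounted at the origin on the work surface. World frame = base frame: x ahead of the robot, y to its left, z up, the work surface at z = 0. Lengths are in m, angles in rad, forces in N, time in s.
With the tool pointing down it reaches from about 0.35 to 0.775 m from the base axis. Payload 5.5 kg.
Tool frame: the origin (TCP) lies between the finger pads; the fingertips stand 22 mm ahead of it and the grasp point (between the pads) lies 3 mm ahead of it; z points along the fingers, y is the line along which they close (so a half turn about z gives the same grasp; the last joint's range is limited). The gripper opens to 85 mm and grips with 20 to 120 N. Pads are 22 mm wide; open, the fingers measure 114 mm over their backs; the gripper's body (76 mm by 85 mm) begins 54 mm behind the grasp point. The pads swing forward as they close: fully open they stand 13 mm farther back than shut.
Start: joints at [-1.261, 0.313, 0.046, 1.304, 0, 1.431], TCP at [0.25, -0.518, 0.253] pointing down, gripper open.
Joint ranges: [-2.76, 2.76], [-0.86, 1.69], [-1.03, 1.26], [-2.2, 2.34], [-1.47, 1.5], [-3.14, 3.14]. Speed limits (rad/s): [2.57, 2.57, 3.14, 3.14, 3.14, 3.14].

## Interface

Orientations are given as a unit quaternion [w, x, y, z].
In Python, from workcell import env, cam, job gives the robot as it stands (env), with the cameras (cam) and the job (job).
- The arm moves only by the tool run_rows, called after "Call:" as name(argument=value, ...) on one line, values as JSON. Schema: {"type":"object","properties":{"steps":{"type":"object","properties":{"rows":{"type":"array","items":{"type":"array","items":{"type":"number"},"minItems":6,"maxItems":6},"minItems":1,"maxItems":8}},"additionalProperties":false,"required":["rows"]},"aperture":{"type":"number"},"clamp_n":{"type":"number"},"only":{"type":"string"},"quiet":{"type":"boolean"},"lines":{"type":"string"}},"required":["steps"],"additionalProperties":false}. steps is an object whose key "rows" holds a list of rows, 1 to 8 of them, each of 6 numbers: dx, dy, dz in m, then a rotation vector rx, ry, rz in rad; each row is the pose to reach, as a shift and turn from the pose commanded when the call began, along the tool's axes at that moment; what a row does not reach only later rows make up. A row lasts 1/8 s, in which the tool goes at most 0.0625 m and 0.188 rad, less where a joint would pass 70% of its speed; a pose out of reach is approached as far as the arm can. aperture is the finger opening in m, set as the call begins (left out keeps the last). The fingers move at their own pace and stop on an object; clamp_n is the grip in N (left out, the last holds). Time passes only in rows, so rows that do not move let the fingers close. The tool returns the time, the measured TCP pose, the force, the opening and the grip force at its end. only (a regular expression) keeps the lines of the reply that match it, lines (a string "A,B") keeps lines A to B, and quiet returns only ok. Input that does not fit is refused with a message, and nothing moves.
- env.get_state(): the state, without advancing time (a new reading comes with each control period).
- cam.read_camera(name): name is "scene" or "top" or "wrist"; returns a dict with "image" (480x640x3 uint8, red, green, blue), "K" (3x3 intrinsics, pixels), "R" (3x3) and "t" (3): a world point X has camera coordinates R X + t. Camera axes: x right, y down, z forward; pixel columns grow to the right and rows downward; lengths in m; the calibration is good to about 2 mm. A picture is of the moment at which its call begins. There is no depth.
- job.hand_in(): hands the job in; it is judged then, once.
The state is a dict: "clock": time; "joint_pos": joint angles; "qvel": joint speeds; "tau": joint torques, N m; "tcp_pos": TCP position; "orientation": TCP orientation; "wrist_force": force on the tool from outside, world axes, zero at the start; "ft_torque": the same for the moment, N m; "finger_gap": finger opening in m; "grip_force": force on a finger pad.
Only numpy, scipy, OpenCV 4.12 (cv2) and the standard library are available. Lean on these libraries where they do the work, as an engineer would, in place of code of your own. Each camera call takes 0.05 s, during which the arm holds its last target. There are 200 camera calls.

## Task

The worn bench pin is jammed in its holder and has to come out: work it loose with small pulls from side to side until it slides free, without dragging the loose-standing bench station along. Never let the pin drop or rest on the bench top; lay it flat in the blue tray, same side up, and let go only once it is down on the tray's floor. Leave the white slab, the glass dish and the hammer where they are.

Things in the scene. Friction and masses are not known exactly. Their poses are not given: they have to be found in the camera images.
- station: Jeweller's bench station: wooden board 260 wide x 240 deep on rubber feet, metal top at z 44; 5.5 kg, unfastened: a pull above 25 to 40 N drags it. At its front edge a steel pin holder (100 deep, 108 wide, top at z 104). Origin at table level under the middle of the front edge, below the holder's mouth; x points inward: the pin comes out along -x; z up
- mouth (a point): Centre of the lower edge of the holder's slot, in the front face, at z 50 mm (the pin's underside). The slot is 64 mm wide, open only here. Inside, 45 mm in, a sprung steel plate presses the pin's tapered tail down on a strip 20 mm wide; sides of the slot are free
- pin: Bench pin, brown wooden plank 190 x 56 x 20 mm, 0.12 to 0.2 kg. Origin: centre of its underside; x runs to the tail, z up. The last 75 mm (from x = 20) start in the slot, their top tapering to 14 mm; the outer 115 mm stick out level, with an oval hole and, at the nose, a V cut. Its origin starts 20 mm outside the mouth, up to 1 degree askew
- hole (a point): Centre of the oval hole at the pin's upper face (z 70), at x = -30 of the pin, 50 mm outside the mouth. It goes right through, 44 mm along x 32 across: closed fingertips fit in. Pulled straight, the jammed pin holds 44 to 60 N; pulled sideways at the hole with 3 to 15 N it turns up to 5 degrees, and leaning outward creeps 0.5 to 3 mm each swing. Free after about 25 mm
- nose (a point): Middle of the pin's nose end at the upper face, x = -95 mm of the pin, between the two horns of the V cut
- tray: Blue open tray, outside 260 x 170 x 24 mm high, walls and floor 6 mm thick, 0.7 kg, loose. Origin: centre of its underside; x along the long side, z up
- table: The grey bench top, at z = 0; origin in its middle
- slab: White soldering slab 160 x 100 x 28 mm, loose; origin: centre of its underside
- dish: Round glass dish with a clear lid, coloured stones inside, 92 mm across, 20 mm high, loose; origin: centre of its underside
- hammer: Small hammer lying flat, wooden handle along its x, steel head; origin: centre of its underside

How it is judged:
On the way, in this order (a step that is already met when the one before it is completed fails the run):
1. the pin has been rocked to one side or the other while still in its slot (nose 5 mm off the slot's middle) ((y of nose in the frame of station above 0.005 m or y of nose in the frame of station below -0.005 m) and x of pin in the frame of station above -0.045 m), for 0.02 s.
2. the pin has been worked at least 30 mm out of the holder (x of pin in the frame of station below -0.05 m), for 0.1 s.
3. the pin is lowered to the tray's floor while the fingers still hold it (z of pin in the frame of tray below 0.018 m and horizontal distance between pin and tray below 0.065 m and contact force between the fingers and pin above 1 N), for 0.1 s.
At the end, for the whole second after the job is handed in: The pin lies flat (within 3.5 degrees), same side up, on the tray's floor between its walls, at rest and released; the station stands within 15 mm of where it was (z of pin in the frame of tray below 0.01 m and horizontal distance between pin and tray below 0.065 m and angle between pin's own z axis and vertical below 0.06 rad and linear speed of pin below 0.01 m/s and contact force between the fingers and pin below 0.1 N and distance of station from where it was at the start of the episode below 0.015 m); the robot touches nothing.
It fails at once if the bench station is dragged more than 15 mm (distance of station from where it was at the start of the episode above 0.015 m).
It fails at once if the pin touches the bench top (contact force between pin and table above 0.5 N).
It fails at once if the slab, the glass dish or the hammer is pushed more than 20 mm (distance of any of slab, dish, hammer from where it was at the start of the episode above 0.02 m).
It also fails if it takes over 64 s, if anything falls off the work surface, if the arm or the gripper's body presses on something with over 40 N, if the wrist force passes 120 N, or if a joint passes its speed limit or range.

## Working session

There is one attempt and no reset: what is moved stays moved. The work goes in short steps, Python scripts to look and compute and a tool call to move; the robot and the scene stay as the last step left them, time stands still between calls to the robot, and variables do not carry over. Pictures are saved under pics/ and viewed, at most 10 in all, crops included, and the job is handed in when it is done.

```bash
ls; mkdir -p pics; python3 - <<'E'
from workcell import env, cam, job
import cv2
for n in("top","scene"):
    c=cam.read_camera(n);cv2.imwrite(f"pics/{n}0.png",c["image"][:,:,::-1]);print(n,c["K"].tolist(),c["R"].round(4).tolist(),c["t"].round(4).tolist())
print(env.get_state())
E
```

```text
pics
workcell.py
top [[440.85520175140005, 0.0, 315.6397339273048], [0.0, 440.85520175140005, 232.14965602332745], [0.0, 0.0, 1.0]] [[0.0216, -0.9996, 0.0182], [-0.9829, -0.0246, -0.1825], [0.1829, -0.014, -0.983]] [-0.1049, 0.5922, 0.8521]
scene [[466.99994712760486, 0.0, 310.8859310092671], [0.0, 466.99994712760486, 237.20293965970336], [0.0, 0.0, 1.0]] [[-0.6989, 0.7152, -0.006], [0.5441, 0.5263, -0.6534], [-0.4642, -0.4599, -0.757]] [0.4471, -0.2286, 1.2839]
{'clock': 0.1, 'joint_pos': array([-1.26057978e+00,  3.13936834e-01,  4.50861833e-02,  1.30355852e+00,
       -1.45518719e-05,  1.43117892e+00]), 'qvel': array([-2.11521713e-05, -2.17861719e-03,  2.35715825e-03,  1.71436382e-04,
        1.40394252e-05, -6.28045616e-04]), 'tau': array([ 1.58951771e-03, -4.81725419e+01,  2.99243367e+01,  1.27291074e-02,
       -1.90056094e-04, -8.93025387e-08]), 'tcp_pos': array([ 0.24987282, -0.51741893,  0.2524888 ]), 'orientation': array([-8.02872053e-04,  9.74812309e-01,  2.23025362e-01, -7.59537097e-05]), 'wrist_force': array([ 0.53065891, -0.19233302, -0.23123123]), 'ft_torque': array([-0.01826919, -0.01336365, -0.01155515]), 'grip_force': 0.0, 'finger_gap': 0.08574245196647222}
```

View pics/top0.png

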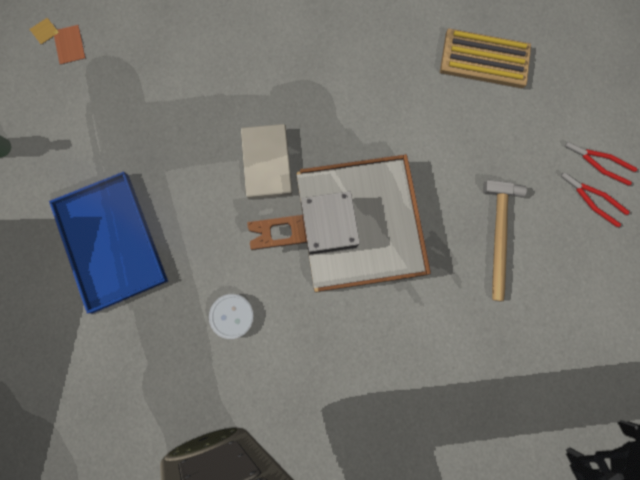

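View pics/scene0.png

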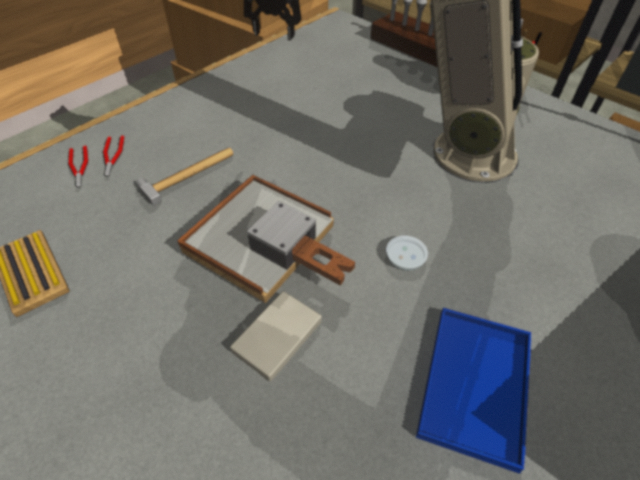

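The top view shows the pin's nose at about (250,236), its hole at (281,231) and the mouth near (304,230). The tray's corners are at (51,202), (126,173), (166,281) and (90,312). The dish is at (231,316) and the slab at (266,160). Next I'll measure these.

```bash
cat >h.py <<'E'
from workcell import env, cam, job
import cv2,numpy as np
from scipy.spatial.transform import Rotation as Ro
def ray(c,uv,z):
    uv=np.atleast_2d(uv).astype(float);d=np.c_[uv,np.ones(len(uv))]@np.linalg.inv(c["K"]).T@c["R"]
    o=-c["R"].T@c["t"];return (o+d*((z-o[2])/d[:,2])[:,None])[:,:2]
def mask(c,lo,hi,box=None):
    m=cv2.inRange(cv2.cvtColor(c["image"],cv2.COLOR_RGB2HSV),lo,hi)
    if box:
        k=np.zeros_like(m);x0,y0,x1,y1=box;k[y0:y1,x0:x1]=255;m&=k
    return m
def biggest(m,mode=cv2.RETR_EXTERNAL): return max(cv2.findContours(m,mode,cv2.CHAIN_APPROX_NONE)[0],key=cv2.contourArea)[:,0]
def st():
    s=env.get_state();q=s["orientation"];R=Ro.from_quat(np.r_[q[1:],q[0]])
    return s,R
E
python3 - <<'E'
from h import *
c=cam.read_camera("top")
m=mask(c,(0,90,60),(20,255,255),(240,200,306,260))
cs,h=cv2.findContours(m,cv2.RETR_CCOMP,cv2.CHAIN_APPROX_NONE)
for k,x in enumerate(cs):
    if cv2.contourArea(x)>40:
        w=ray(c,x[:,0],.07);M=cv2.moments(w.astype(np.float32).reshape(-1,1,2));r=cv2.minAreaRect(w.astype(np.float32));print("pin",h[0][k][3],cv2.boundingRect(x),M["m10"]/M["m00"],M["m01"]/M["m00"],r)
b=biggest(mask(c,(100,120,40),(130,255,255)))
w=ray(c,b,.024).astype(np.float32);print("tray",cv2.minAreaRect(w), cv2.boxPoints(cv2.minAreaRect(w)))
# station top corners
print("station",ray(c,[(299,170),(407,155),(428,272),(316,290)],.044))
print("holder",ray(c,[(304,195),(352,191),(358,247),(310,252)],.104))
print("dish",ray(c,[(231,316)],.02),"slab",ray(c,[(242,127),(285,125),(290,193),(247,197)],.028))
cv2.imwrite("pics/crop.png",cv2.resize(c["image"][150:300,220:440,::-1],None,fx=3.6,fy=3.6,interpolation=cv2.INTER_CUBIC))
# scene hole
c=cam.read_camera("scene")
m=mask(c,(0,90,60),(20,255,255),(296,225,360,290))
cs,h=cv2.findContours(m,cv2.RETR_CCOMP,cv2.CHAIN_APPROX_NONE)
for k,x in enumerate(cs):
    if cv2.contourArea(x)>30: print("scene",h[0][k][3],cv2.boundingRect(x),ray(c,x[:,0],.07).mean(0))
E
```

```text
pin -1 (248, 215, 58, 34) 0.5911642212276312 -0.014767280523114905 ((0.5906544327735901, -0.01196134090423584), (0.057109080255031586, 0.1124207004904747), 9.024653434753418)
pin 0 (269, 223, 24, 18) 0.5915832232586984 -0.019569133525147688 ((0.5917444229125977, -0.019818400964140892), (0.034387461841106415, 0.04653489217162132), 9.680118560791016)
tray ((0.5719237327575684, 0.3475297689437866), (0.25991106033325195, 0.17270717024803162), 24.733938217163086) [[0.41775948 0.37158725]
 [0.49002105 0.21472415]
 [0.726088   0.3234723 ]
 [0.6538264  0.48033538]]
station [[ 0.73097422 -0.05266282]
 [ 0.77133805 -0.28515967]
 [ 0.51895938 -0.3244493 ]
 [ 0.47692979 -0.09451073]]
holder [[ 0.6595797  -0.06571368]
 [ 0.67031255 -0.16066673]
 [ 0.55827901 -0.17304759]
 [ 0.54625913 -0.08029303]]
dish [[0.42107836 0.07903495]] slab [[ 0.83218031  0.07665945]
 [ 0.8397266  -0.01819208]
 [ 0.68404156 -0.03430567]
 [ 0.67269705  0.05763634]]
scene -1 (296, 225, 59, 59) [ 0.58703029 -0.01698084]
scene 0 (312, 253, 19, 13) [ 0.59607716 -0.01246428]
```

View pics/crop.png

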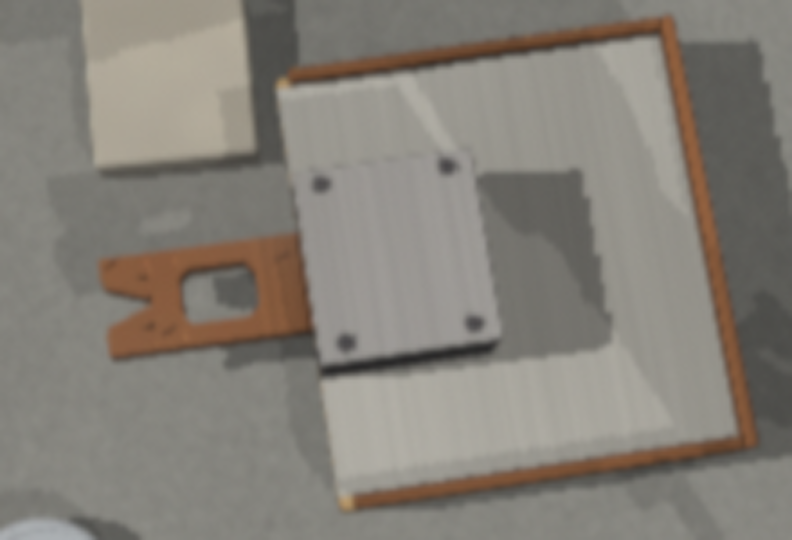

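```bash
cat >>h.py <<'E'
def go(p,xang):
    "shift+turn in tool axes to world p, tool pointing down with tool x at xang deg"
    s,R=st();a=np.deg2rad(xang)
    T=Ro.from_matrix(np.c_[[np.cos(a),np.sin(a),0],[np.sin(a),-np.cos(a),0],[0,0,-1]])
    print("t",round(float(s["clock"]),2),"d",(R.inv().apply(np.array(p)-s["tcp_pos"])).round(4),"rot",(R.inv()*T).as_rotvec().round(4),"tcp",s["tcp_pos"].round(4),"F",s["wrist_force"].round(1))
E
python3 -c "
from h import *
go((.592,-.020,.2),99.6)"
```

```text
t 0.2 d [ 0.5244 -0.2993  0.0532] rot [-8.0000e-04 -8.0000e-04 -1.2886e+00] tcp [ 0.2499 -0.5176  0.2528] F [-0.1  0.4 -0.2]
```

Call:
run_rows(steps={"rows": [[0.05,-0.028,0,0,0,-0.13],[0.1,-0.057,0,0,0,-0.26],[0.15,-0.086,0,0,0,-0.39],[0.2,-0.114,0,0,0,-0.52],[0.25,-0.143,0,0,0,-0.65],[0.3,-0.172,0,0,0,-0.78],[0.35,-0.2,0,0,0,-0.91],[0.4,-0.228,0,0,0,-1.04]]}, aperture=0.085, clamp_n=20)

```text
clock: 1.2
tcp_pos: [0.5119, -0.1369, 0.2533]
orientation: [0.0, 0.734, 0.679, -0.0]
wrist_force: [1.7, -1.1, 0.1]
finger_gap: 0.0849
grip_force: 0.0
```

```bash
python3 -c "
from h import *
go((.592,-.020,.15),99.6)"
```

```text
t 1.2 d [0.1227 0.0709 0.1033] rot [ 2.000e-04  3.000e-04 -2.442e-01] tcp [ 0.5119 -0.1369  0.2533] F [ 1.7 -1.1  0.1]
```

Call:
run_rows(steps={"rows": [[0.04,0.025,0.02,0,0,-0.08],[0.08,0.05,0.05,0,0,-0.16],[0.12,0.07,0.08,0,0,-0.244],[0.1227,0.0709,0.1033,0,0,-0.244],[0.1227,0.0709,0.1033,0,0,-0.244]]})

```text
clock: 1.82
tcp_pos: [0.5901, -0.021, 0.1476]
orientation: [-0.002, 0.647, 0.763, -0.001]
wrist_force: [-0.1, 0.6, -0.5]
finger_gap: 0.085
grip_force: 0.0
```

```bash
python3 - <<'E'
from h import *
go((.592,-.020,.071),99.6)
c=cam.read_camera("wrist");cv2.imwrite("pics/w1.png",c["image"][:,:,::-1])
m=mask(c,(0,90,60),(20,255,255))
cs,h=cv2.findContours(m,cv2.RETR_CCOMP,cv2.CHAIN_APPROX_NONE)
for k,x in enumerate(cs):
    if cv2.contourArea(x)>500: print(h[0][k][3],cv2.boundingRect(x),ray(c,x[:,0],.07).mean(0),cv2.minAreaRect(ray(c,x[:,0],.07).astype(np.float32)))
E
```

```text
t 1.82 d [0.0006 0.0024 0.0766] rot [-0.0049 -0.0016 -0.0032] tcp [ 0.5901 -0.021   0.1476] F [-0.1  0.6 -0.5]
-1 (121, 132, 406, 232) [ 0.5987785 -0.032857 ] ((0.596379816532135, -0.0195913165807724), (0.24122773110866547, 0.13470503687858582), 8.900568008422852)
4 (294, 217, 60, 65) [ 0.59579824 -0.01577595] ((0.5949492454528809, -0.015470171347260475), (0.03263377398252487, 0.037421636283397675), 9.38512897491455)
```

View pics/w1.png

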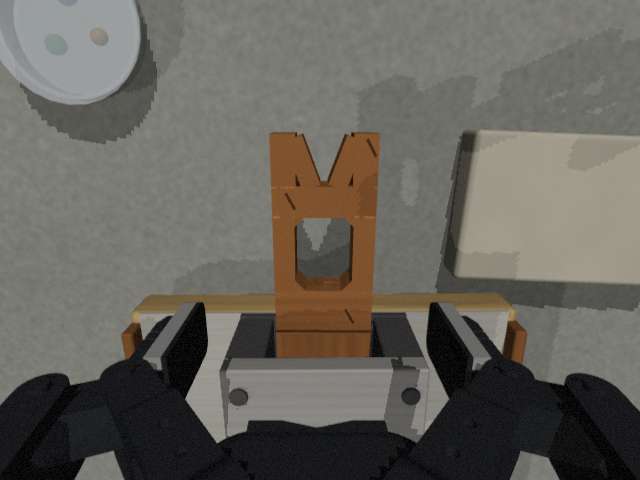

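The wrist view shows the pin between the open fingers. Its nose runs from (270,132) to (380,132), and its sides at row 320 are at x=274 and x=372. Next I'll work out the lateral offset.

```bash
python3 - <<'E'
from h import *
c=cam.read_camera("wrist")
w=ray(c,[(270,132),(380,132),(274,320),(372,320)],.07);print(w)
n=w[:2].mean(0);t=w[2:].mean(0);d=t-n;d/=np.linalg.norm(d);print("nose",n,"dir",d,np.degrees(np.arctan2(*d[::-1])),"hole",n+.065*d,"width",np.linalg.norm(w[1]-w[0]),np.linalg.norm(w[3]-w[2]))
h=n+.065*d
go((h[0],h[1],.071),99.6)
E
```

```text
[[ 0.55874811  0.04125548]
 [ 0.61385535  0.05033695]
 [ 0.57469616 -0.0649776 ]
 [ 0.63186907 -0.05550532]]
nose [0.58630173 0.04579622] dir [ 0.15812537 -0.98741904] -80.90189726280138 hole [ 0.59657988 -0.01838602] width 0.05585052015318136 0.05795226955611637
t 1.93 d [0.0031 0.0056 0.0794] rot [-0.0002  0.0001 -0.0049] tcp [ 0.5916 -0.0223  0.1504] F [-0.2 -0.4  0.6]
```

Call:
run_rows(steps={"rows": [[0.002,0.0035,0.03,0,0,0],[0.0025,0.0035,0.06,0,0,0],[0.0025,0.0035,0.0794,0,0,0],[0.0025,0.0035,0.0794,0,0,0]]})

```text
clock: 2.42
tcp_pos: [0.5942, -0.0198, 0.0706]
orientation: [-0.0, 0.648, 0.762, -0.0]
wrist_force: [0.1, -0.1, -0.1]
finger_gap: 0.0852
grip_force: 0.0
```

Call:
run_rows(steps={"rows": [[0,0,0,0,0,0],[0,0,0,0,0,0],[0,0,0,0,0,0],[0,0,0,0,0,0]]}, aperture=0.04, clamp_n=25)

```text
clock: 2.92
tcp_pos: [0.5951, -0.0195, 0.0725]
orientation: [0.001, 0.647, 0.762, 0.0]
wrist_force: [-3.6, -0.2, 5.6]
finger_gap: 0.0553
grip_force: 29.0
```

```bash
python3 -c "
from h import *
go((.595,-.020,.071),99.6)"
```

```text
t 2.92 d [-0.0005 -0.0001  0.0015] rot [ 0.0013  0.0014 -0.0053] tcp [ 0.5951 -0.0195  0.0725] F [-3.6 -0.2  5.6]
```

Call:
run_rows(steps={"rows": [[0,0,0,0,0,0],[0.001,0.002,0,0,0,0.02],[0.002,0.004,0,0,0,0.04],[0.003,0.007,0,0,0,0.07],[0.003,0.008,0,0,0,0.08],[0.003,0.008,0,0,0,0.08]]}, aperture=0.03, clamp_n=80)

```text
clock: 3.68
tcp_pos: [0.6022, -0.0179, 0.0727]
orientation: [0.002, 0.678, 0.735, -0.002]
wrist_force: [-5.4, -9.3, 7.7]
finger_gap: 0.0544
grip_force: 82.8
```

```bash
python3 -c "
from h import *
go((.595,-.020,.071),99.6)"
```

```text
t 3.67 d [-0.0015 -0.0073  0.0017] rot [-0.0003  0.0067 -0.0856] tcp [ 0.6022 -0.0179  0.0727] F [-5.4 -9.3  7.7]
```

Call:
run_rows(steps={"rows": [[0,-0.004,0,0,0,-0.04],[0,-0.008,0,0,0,-0.08],[0,-0.012,0,0,0,-0.12],[0,-0.016,0,0,0,-0.16],[0,-0.016,0,0,0,-0.16]]})

```text
clock: 4.3
tcp_pos: [0.5883, -0.0188, 0.073]
orientation: [0.004, 0.617, 0.787, -0.0]
wrist_force: [1.1, -7.0, 3.2]
finger_gap: 0.054
grip_force: 83.5
```

```bash
python3 -c "
from h import *
go((.595,-.020,.071),99.6)"
```

```text
t 4.3 d [-0.0027  0.0062  0.002 ] rot [0.0039 0.0061 0.0732] tcp [ 0.5883 -0.0188  0.073 ] F [ 1.1 -7.   3.2]
```

Call:
run_rows(steps={"rows": [[0.001,0.004,0,0,0,0.04],[0.002,0.008,0,0,0,0.08],[0.002,0.012,0,0,0,0.12],[0.002,0.016,0,0,0,0.16],[0.002,0.016,0,0,0,0.16]]})

```text
clock: 4.92
tcp_pos: [0.602, -0.0146, 0.0728]
orientation: [0.004, 0.678, 0.735, -0.003]
wrist_force: [-4.0, -14.4, 7.1]
finger_gap: 0.0542
grip_force: 83.7
```

Call:
run_rows(steps={"rows": [[0.001,-0.004,0,0,0,-0.04],[0.002,-0.008,0,0,0,-0.08],[0.002,-0.012,0,0,0,-0.12],[0.002,-0.016,0,0,0,-0.16],[0.002,-0.016,0,0,0,-0.16]]})

```text
clock: 5.55
tcp_pos: [0.5877, -0.0146, 0.073]
orientation: [0.005, 0.618, 0.786, -0.002]
wrist_force: [1.9, -15.7, 1.5]
finger_gap: 0.0543
grip_force: 83.8
```

```bash
python3 -c "
from h import *
go((.595,-.020,.071),99.6)"
```

```text
t 5.55 d [-0.007   0.0058  0.0021] rot [0.0037 0.0102 0.0715] tcp [ 0.5877 -0.0146  0.073 ] F [  1.9 -15.7   1.5]
```

Call:
run_rows(steps={"rows": [[0.001,0.004,0,0,0,0.04],[0.0012,0.008,0,0,0,0.08],[0.0012,0.012,0,0,0,0.12],[0.0012,0.0165,0,0,0,0.16],[0.0012,0.0165,0,0,0,0.16]]})

```text
clock: 6.18
tcp_pos: [0.6018, -0.0097, 0.0727]
orientation: [0.004, 0.678, 0.735, -0.003]
wrist_force: [-3.5, -16.9, 4.3]
finger_gap: 0.0538
grip_force: 84.2
```

Call:
run_rows(steps={"rows": [[0.001,-0.004,0,0,0,-0.04],[0.0012,-0.008,0,0,0,-0.08],[0.0012,-0.012,0,0,0,-0.12],[0.0012,-0.0165,0,0,0,-0.16],[0.0012,-0.0165,0,0,0,-0.16]]})

```text
clock: 6.8
tcp_pos: [0.5867, -0.0096, 0.0729]
orientation: [0.005, 0.618, 0.786, -0.002]
wrist_force: [1.6, -15.4, 1.6]
finger_gap: 0.0542
grip_force: 84.0
```

```bash
python3 - <<'E'
from h import *
go((.595,-.020,.071),99.6)
c=cam.read_camera("top");cv2.imwrite("pics/t2.png",cv2.resize(c["image"][150:300,220:440,::-1],None,fx=3.6,fy=3.6,interpolation=cv2.INTER_CUBIC))
E
```

```text
t 6.8 d [-0.012   0.0056  0.0021] rot [0.0033 0.0102 0.0715] tcp [ 0.5867 -0.0096  0.0729] F [  1.6 -15.4   1.6]
```

View pics/t2.png

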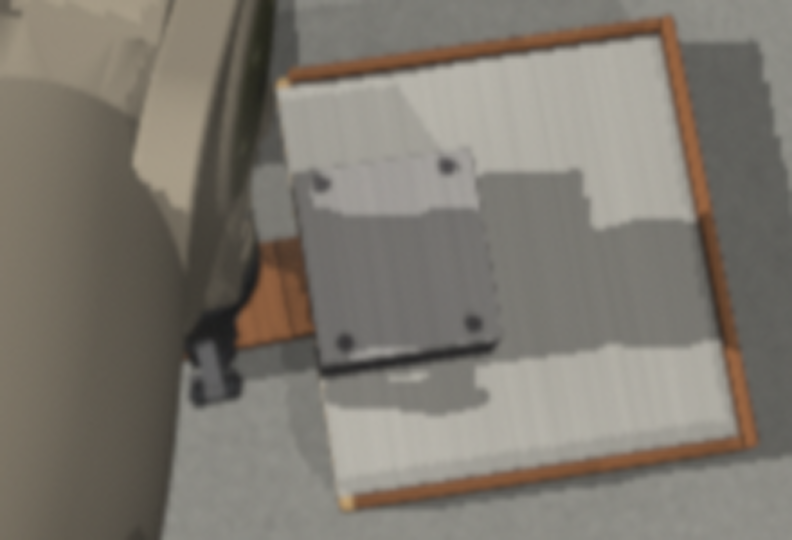

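The station's corners haven't moved: (282,85), (668,20), (755,443) and (345,503), the same as in the first crop. The start of the pin's taper is now about 10 mm out at (290,275), so I'll keep rocking.

Call:
run_rows(steps={"rows": [[0.001,0.004,0,0,0,0.04],[0.0012,0.009,0,0,0,0.08],[0.0012,0.013,0,0,0,0.12],[0.0012,0.0175,0,0,0,0.16],[0.0012,0.0175,0,0,0,0.16]]})

```text
clock: 7.48
tcp_pos: [0.6015, -0.0043, 0.0726]
orientation: [0.004, 0.679, 0.735, -0.003]
wrist_force: [-4.2, -15.1, 4.8]
finger_gap: 0.0539
grip_force: 84.4
```

Call:
run_rows(steps={"rows": [[0.001,-0.004,0,0,0,-0.04],[0.0012,-0.009,0,0,0,-0.08],[0.0012,-0.013,0,0,0,-0.12],[0.0012,-0.0175,0,0,0,-0.16],[0.0012,-0.0175,0,0,0,-0.16]]})

```text
clock: 8.1
tcp_pos: [0.5855, -0.0043, 0.0727]
orientation: [0.005, 0.618, 0.786, -0.002]
wrist_force: [-0.1, -13.8, 0.5]
finger_gap: 0.054
grip_force: 84.1
```

Call:
run_rows(steps={"rows": [[0.001,0.004,0,0,0,0.04],[0.0012,0.009,0,0,0,0.08],[0.0012,0.013,0,0,0,0.12],[0.0012,0.018,0,0,0,0.16],[0.0012,0.018,0,0,0,0.16]]})

```text
clock: 8.72
tcp_pos: [0.6012, 0.0014, 0.0722]
orientation: [0.003, 0.679, 0.734, -0.003]
wrist_force: [-3.2, -13.8, 3.5]
finger_gap: 0.0542
grip_force: 84.4
```

Call:
run_rows(steps={"rows": [[0.001,-0.004,0,0,0,-0.04],[0.0012,-0.009,0,0,0,-0.08],[0.0012,-0.013,0,0,0,-0.12],[0.0012,-0.018,0,0,0,-0.16],[0.0012,-0.018,0,0,0,-0.16]]})

```text
clock: 9.35
tcp_pos: [0.5843, 0.0018, 0.0724]
orientation: [0.004, 0.617, 0.787, -0.002]
wrist_force: [-0.9, -11.2, 0.1]
finger_gap: 0.0543
grip_force: 84.1
```

Call:
run_rows(steps={"rows": [[0.001,0.004,0,0,0,0.04],[0.0012,0.009,0,0,0,0.08],[0.0012,0.014,0,0,0,0.12],[0.0012,0.0185,0,0,0,0.16],[0.0012,0.0185,0,0,0,0.16]]})

```text
clock: 9.98
tcp_pos: [0.6005, 0.0088, 0.0718]
orientation: [0.002, 0.678, 0.735, -0.002]
wrist_force: [-2.8, -6.9, 1.7]
finger_gap: 0.0541
grip_force: 84.4
```

Call:
run_rows(steps={"rows": [[0.001,-0.004,0,0,0,-0.04],[0.0015,-0.009,0,0,0,-0.08],[0.0015,-0.009,0,0,0,-0.08]]})

```text
clock: 10.35
tcp_pos: [0.592, 0.0112, 0.0719]
orientation: [0.001, 0.648, 0.762, 0.0]
wrist_force: [0.1, -2.1, 1.5]
finger_gap: 0.0541
grip_force: 84.2
```

```bash
python3 -c "
from h import *
go((.586,.02,.072),99.2)"
```

```text
t 10.35 d [ 0.0097 -0.0045 -0.0001] rot [0.002  0.0019 0.0013] tcp [0.592  0.0112 0.0719] F [ 0.1 -2.1  1.5]
```

It's free: the force has dropped to about 2 N. Now a straight, gentle pull outward.

Call:
run_rows(steps={"rows": [[0.005,0,0,0,0,0],[0.01,0,0,0,0,0],[0.016,0,0,0,0,0],[0.022,0,0,0,0,0]]})

```text
clock: 10.85
tcp_pos: [0.5874, 0.0346, 0.0704]
orientation: [-0.0, 0.647, 0.762, 0.0]
wrist_force: [-0.1, -1.5, 0.5]
finger_gap: 0.0542
grip_force: 84.3
```

Call:
run_rows(steps={"rows": [[0.01,0,0,0,0,0],[0.02,0,0,0,0,0],[0.03,0,0,0,0,0],[0.04,0,0,0,0,0],[0.05,0,0,0,0,0],[0.06,0,0,0,0,0],[0.06,0,0,0,0,0]]})

```text
clock: 11.72
tcp_pos: [0.5777, 0.0937, 0.0705]
orientation: [-0.0, 0.647, 0.763, -0.0]
wrist_force: [0.1, 0.2, -1.0]
finger_gap: 0.0538
grip_force: 84.1
```

```bash
python3 -c "
from h import *
go((.545,.335,.15),204.7)"
```

```text
t 11.72 d [ 0.2434  0.0072 -0.0795] rot [-1.0000e-04 -2.0000e-04 -1.8377e+00] tcp [0.5777 0.0937 0.0705] F [ 0.1  0.2 -1. ]
```

Call:
run_rows(steps={"rows": [[0.01,0,-0.03,0,0,0],[0.03,0,-0.06,0,0,-0.1],[0.06,0.001,-0.08,0,0,-0.25],[0.1,0.002,-0.08,0,0,-0.42],[0.14,0.003,-0.08,0,0,-0.6],[0.18,0.005,-0.08,0,0,-0.77],[0.22,0.006,-0.08,0,0,-0.94],[0.243,0.007,-0.08,0,0,-1.1]]})

```text
clock: 12.72
tcp_pos: [0.545, 0.3355, 0.1505]
orientation: [0.0, 0.15, 0.989, 0.0]
wrist_force: [0.3, 0.4, -2.0]
finger_gap: 0.054
grip_force: 84.5
```

```bash
python3 -c "
from h import *
go((.545,.335,.15),204.7)"
```

```text
t 12.72 d [-0.0001 -0.0005  0.0005] rot [-0.000e+00  1.000e-04 -7.323e-01] tcp [0.545  0.3355 0.1505] F [ 0.3  0.4 -2. ]
```

Call:
run_rows(steps={"rows": [[0,0,0,0,0,-0.18],[0,0,0,0,0,-0.36],[0,0,0,0,0,-0.55],[0,0,0,0,0,-0.732],[0,0,0,0,0,-0.732]]})

```text
clock: 13.35
tcp_pos: [0.5455, 0.3335, 0.1504]
orientation: [-0.0, -0.209, 0.978, -0.0]
wrist_force: [-0.3, -0.3, -1.1]
finger_gap: 0.0538
grip_force: 84.5
```

```bash
python3 - <<'E'
from h import *
go((.545,.335,.09),204.7)
c=cam.read_camera("scene");cv2.imwrite("pics/s3.png",c["image"][:,:,::-1])
c=cam.read_camera("wrist");cv2.imwrite("pics/w3.png",c["image"][:,:,::-1])
E
```

```text
t 13.35 d [-0.0002  0.0016  0.0604] rot [-0.0003 -0.0003 -0.0093] tcp [0.5455 0.3335 0.1504] F [-0.3 -0.3 -1.1]
```

View pics/s3.png

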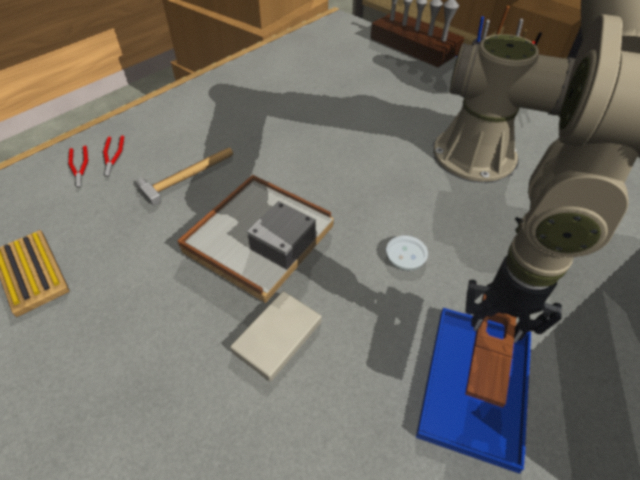

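View pics/w3.png

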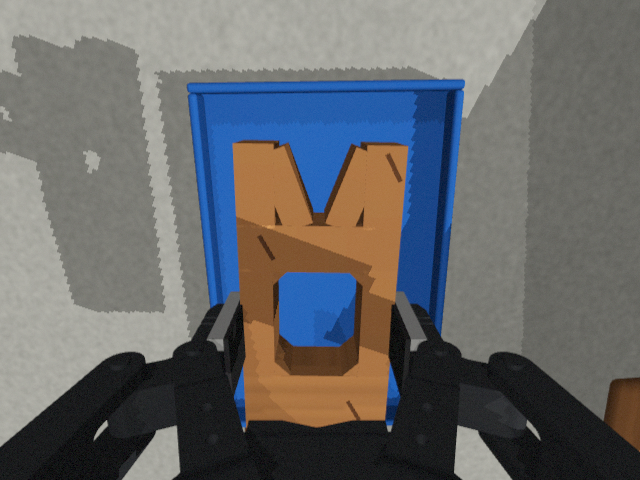

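The scene view shows the pin held level over the tray, from its nose at (500,320) to its tail at (488,400), with nothing else disturbed. In the wrist view the pin is centred between the tray walls, at x=234–408 against 190–463. Lowering now.

Call:
run_rows(steps={"rows": [[0,0.001,0.03,0,0,-0.009],[0,0.001,0.06,0,0,-0.009],[0,0.001,0.085,0,0,-0.009],[0,0.001,0.1,0,0,-0.009],[0,0.001,0.11,0,0,-0.009],[0,0.001,0.115,0,0,-0.009],[0,0.001,0.118,0,0,-0.009],[0,0.001,0.118,0,0,-0.009]]})

```text
clock: 14.45
tcp_pos: [0.5453, 0.3349, 0.033]
orientation: [0.0, -0.215, 0.977, 0.0]
wrist_force: [-0.2, 0.3, -1.1]
finger_gap: 0.0545
grip_force: 84.5
```

Call:
run_rows(steps={"rows": [[0,0,0.001,0,0,0],[0,0,0.002,0,0,0],[0,0,0.003,0,0,0],[0,0,0.004,0,0,0],[0,0,0.004,0,0,0]]})

```text
clock: 15.08
tcp_pos: [0.545, 0.3348, 0.0295]
orientation: [0.0, -0.215, 0.977, 0.0]
wrist_force: [-1.6, -1.8, 4.5]
finger_gap: 0.054
grip_force: 85.2
```

Call:
run_rows(steps={"rows": [[0,0,0.001,0,0,0],[0,0,0.002,0,0,0],[0,0,0.002,0,0,0]]}, clamp_n=20)

```text
clock: 15.45
tcp_pos: [0.545, 0.3348, 0.0295]
orientation: [0.001, -0.215, 0.977, 0.0]
wrist_force: [-5.9, -2.8, 16.3]
finger_gap: 0.054
grip_force: 86.7
```

```bash
python3 - <<'E'
from h import *
c=cam.read_camera("scene");cv2.imwrite("pics/s4.png",cv2.resize(c["image"][270:480,400:600,::-1],None,fx=2.8,fy=2.8,interpolation=cv2.INTER_CUBIC))
E
```

```text
(no output)
```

View pics/s4.png

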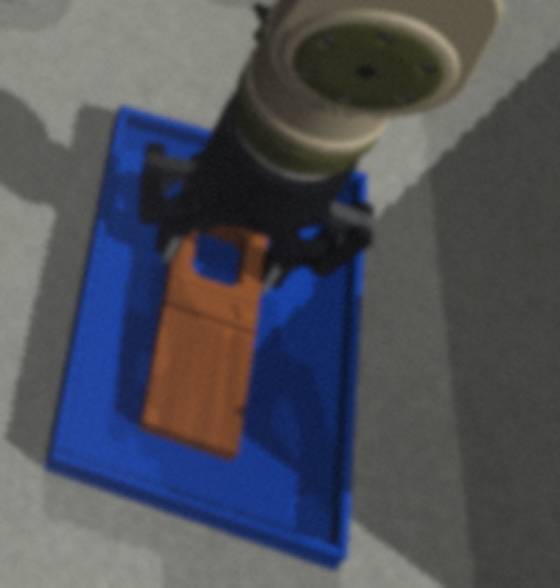

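The pin is down on the tray floor: the contact is firm, it lies flat and it's clear of all the walls. I'll ease off and release.

Call:
run_rows(steps={"rows": [[0,0,-0.002,0,0,0],[0,0,-0.003,0,0,0],[0,0,-0.003,0,0,0]]}, aperture=0.04, clamp_n=20)

```text
clock: 15.88
tcp_pos: [0.5451, 0.3348, 0.0295]
orientation: [0.0, -0.215, 0.977, -0.0]
wrist_force: [-0.2, 0.2, 1.8]
finger_gap: 0.0544
grip_force: 85.0
```

Call:
run_rows(steps={"rows": [[0,0,0,0,0,0],[0,0,0,0,0,0],[0,0,0,0,0,0],[0,0,0,0,0,0]]}, aperture=0.082)

```text
clock: 16.38
tcp_pos: [0.545, 0.3347, 0.0295]
orientation: [-0.0, -0.215, 0.977, -0.0]
wrist_force: [-0.3, -0.3, 0.2]
finger_gap: 0.082
grip_force: 0.0
```

Call:
run_rows(steps={"rows": [[0,0,-0.01,0,0,0],[0,0,-0.03,0,0,0],[0,0,-0.06,0,0,0],[0,0,-0.1,0,0,0],[0,0,-0.15,0,0,0],[0,0,-0.18,0,0,0],[0,0,-0.18,0,0,0],[0,0,-0.18,0,0,0]]})

```text
clock: 17.38
tcp_pos: [0.5446, 0.3346, 0.2092]
orientation: [-0.0, -0.215, 0.977, -0.0]
wrist_force: [-0.4, -0.2, 0.4]
finger_gap: 0.0822
grip_force: 0.0
```

```bash
python3 - <<'E'
from h import *
c=cam.read_camera("wrist");cv2.imwrite("pics/w5.png",c["image"][:,:,::-1])
E
```

```text
(no output)
```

View pics/w5.png

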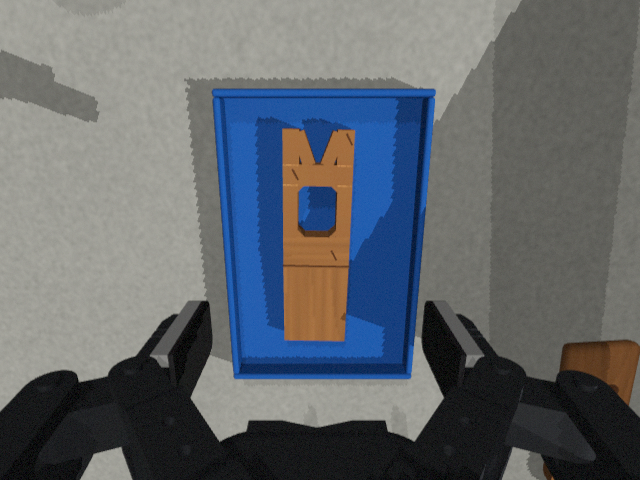

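The pin lies flat and centred on the tray floor, from its nose at (318,130) to its tail at (315,340). It's the same side up, and the gripper is clear of it.

```bash
python3 -c "
from workcell import env, cam, job
print(job.hand_in())"
```

```text
the job is handed in; nothing more can be done
None
```

The pin was rocked free and now lies flat, same side up, on the blue tray's floor. The station, slab, dish and hammer looked undisturbed in the pictures. I handed the job in at about 17 s of the 64 s allowed; no verdict came back.

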